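# Sort the braai ledge: tools in the pan, skewers in the caddy tray, jar in the rack

## Robot

A 7-joint arm with a two-finger parallel gripper is mounted at the origin on the work surface. World frame = base frame: x ahead of the robot, y to its left, z up, the work surface at z = 0. Lengths are in m, angles in rad, forces in N, time in s.
With the tool pointing down it reaches from about 0.4 to 0.875 m from the base axis. Payload 6.5 kg.
Tool frame: the origin (TCP) lies midway between the tips of the shut fingers; the grasp point (between the pads) lies 19 mm behind it; z points along the fingers, x is the direction in which the jaws open and shut, and the axes are right-handed (so a half turn about z gives the same grasp; the last joint's range is limited). The gripper opens to 88 mm and grips with 3 to 60 N. Pads are 18 mm wide; open, the fingers measure 123 mm over their backs; the gripper's body (75 mm by 187 mm) begins 45 mm behind the grasp point.
Start: joints at [-1.397, 0.536, -0.004, 1.538, 0.003, 1.067, -0.071], TCP at [0.154, 0.631, 0.239] pointing down, gripper open.
Joint ranges: [-2.7, 2.7], [-0.37, 2.16], [-1.27, 1.26], [0.24, 2.4], [-1.31, 4.45], [0.19, 1.91], [-2.76, 2.76]. Speed limits (rad/s): [2.39, 2.39, 3.14, 3.14, 3.14, 3.14, 3.14].

## Interface

Orientations are given as a unit quaternion [w, x, y, z].
In Python, from rig import arm, optics, finish_job gives the robot as it stands. The module is installed in compiled form; this text tells all that it offers.
- The arm moves only by the shell command python3 -m jog 'ROWS'. ROWS is JSON, a list of rows, each a list of 5 numbers: the opening in per cent of the stroke, from 0 (shut) to 100 (fully open), then the shift along the tool's x, y, z in mm, then the turn about the tool's z in rad. A call has 1 to 10 rows; each row is the pose to reach, as a shift and turn from the pose commanded when the call began, along the tool's axes at that moment; what a row does not reach only later rows make up. A row lasts 1/12 s, in which the tool goes at most 41.7 mm and 7.16 degrees, less where a joint would pass 70% of its speed; a pose out of reach is approached as far as the arm can. A call with a gripper value outside its range is refused whole. The fingers move at their own pace and stop on an object; the grip force is fixed at half the most. Time passes only in rows, so rows that repeat a pose let the fingers close. It gives the time, the measured TCP pose, the force and the opening at its end, in the units of the state.
- arm.observe(): the state, without advancing time (a new reading comes with each control period).
- optics.snapshot(name): name is "side" or "top" or "wrist"; returns (picture, depth): 420x560x3 uint8, red, green, blue; 420x560 float32, m along the optical axis (not along the pixel's ray), 0 where there is no reading.
- optics.calibration(name): a dict with "fovy" (degrees; the focal length in pixels is half the picture's height over the tangent of half this angle, whatever the lens; pixels are square), "cx", "cy" (the principal point, pixels), "eye" and "attitude" of the camera in the world. Camera axes: x right, y down, z forward; pixel columns grow to the right and rows downward; lengths in m; the calibration is good to about 2 mm. The wrist camera is an equidistant fisheye: a pixel r from the principal point sees the ray r / f radians off the axis. A picture is of the moment at which its call begins: read the wrist's pose just before it. calibration takes no time and is no camera call; for the wrist camera it gives the pose at the moment of the call.
- finish_job(): hands the job in, once; it reports no verdict.
The state is a dict: "clock": time; "joints": joint angles; "dq": joint speeds; "effort": joint torques, N m; "eef_pos": TCP position; "eef_rot": TCP orientation; "ft_force": force on the tool from outside, world axes, zero at the start; "moment": the same for the moment, N m; "gripper_width": finger opening in m.
Only numpy, scipy, OpenCV 4.12 (cv2) and the standard library are available. Lean on these libraries where they do the work, as an engineer would, in place of code of your own. Each camera call takes 0.05 s, during which the arm holds its last target.

## Task

The braai is over, so sort what lies about on the ledge: lay the meat fork and the green spatula flat, side by side, in the shallow steel pan, lay the two loose skewers flat, side by side, in the pulled-out tray of the black caddy, and stand the loose spice jar upright in the empty middle bay of the wooden rack. It is glass, so set it down and do not drop it in, and leave the two jars already in the rack standing in their bays.

Things in the scene. Friction and masses are not known exactly. Their poses are not given: they have to be found in the camera images.
- fork_mid (a point): Stainless two-tined meat fork on the ledge, 220 mm long. Point: middle of its length, 7 above its underside. x runs from handle end to tines, z up. Handle 20 wide, 14 thick, x = -110 to +5; then a thin shank and tines (26 wide over both) bent down to touch the surface. Balance at about x = -17: take it across the handle there.
- spatula_mid (a point): Green hard silicone spatula on the ledge, 210 mm long. Point: middle of its length, 7 above its underside. x runs from handle end to blade, z up. Handle 22 wide, 14 thick, x = -105 to +10; thin neck; flat blade 52 wide, 5 thick, x = +35 to +105, on the surface. Balance at about x = -6: take it across the handle there.
- skewer1_mid (a point): First short steel skewer loose on the ledge, 168 mm long; the two are alike. Point: middle of its length, 7 above its underside. x runs from handle to tip, z up. Square wooden handle 14 wide and thick, x = -84 to +4; then a thin blade, 5 clear of the surface. Balance at about x = -15: take it across the handle there.
- skewer2_mid (a point): Second short steel skewer loose on the ledge, 168 mm long; the two are alike. Point: middle of its length, 7 above its underside. x runs from handle to tip, z up. Square wooden handle 14 wide and thick, x = -84 to +4; then a thin blade, 5 clear of the surface. Balance at about x = -15: take it across the handle there.
- jar_mid (a point): The loose squat spice jar standing on the ledge outside the rack: amber glass, round, 50 mm across, 56 high, with a steel screw lid 49 across over the top 14. Point: its centre, 28 above its underside; z up.
- pan_mid (a point): Shallow stainless pan, fixed, 138 by 252 mm outside, 132 by 246 inside, walls 28 high over the ledge, open inside. Point: middle of its inner floor, 3 above the ledge. y runs along its long side, x across, z up. Fork and spatula fit only along its y, either way round; middles 60 apart suit.
- tray_mid (a point): Open pull-out tray of the low black caddy, 190 mm wide inside (y), rim 34, front 41 above the ledge. Point: on its floor, 7 above the ledge, mid-width, 52 behind the front wall's inside; x into the caddy, z up. Caddy body starts 65 to 83 behind the point; skewers on its top (stay) reach 66 high. Slides stiffly. Skewers lie along y, either way, e.g. 25 before and 25 behind the point.
- rack_bay (a point): Low wooden spice rack, fixed, 78 by 224 mm, 24 high, floor and walls 5 thick: three bays of 68 by 68 in a row along its y. Point: middle of the floor of the empty middle bay, 5 above the ledge; x across the row, z up. The end bays, 73 either side, hold jars.
- jar_left_mid (a point): Spice jar already in the rack's +y end bay, 50 mm across, 56 high, like the loose one. Point: its centre, 28 above its underside. It stays.
- jar_right_mid (a point): Spice jar already in the rack's -y end bay, 50 mm across, 66 high. Point: its centre, 33 above its underside. It stays.
There are look-alikes about, which are no part of the job. What is shaped like the part that bears jar_left_mid but blue, pink or purple is not meant.

How it is judged:
At the end, for the whole second after the job is handed in: Fork and spatula lie flat (0.05 rad, within 4 mm of resting height) in the pan, both loose skewers likewise in the tray (middles within 60 mm of its point); the jar stands in the middle bay within 15 mm; the other two jars stand upright, moved under 25 mm; all released and at rest (x of fork_mid in the frame of pan_mid between -0.06 and 0.06 m and y of fork_mid in the frame of pan_mid between -0.025 and 0.025 m and z of fork_mid in the frame of pan_mid between 0.003 and 0.011 m and angle between each of fork_mid, spatula_mid, skewer1_mid, skewer2_mid's own z axis and vertical below 0.05 rad and linear speed of each of fork, spatula, skewer1, skewer2, jar below 0.02 m/s and x of spatula_mid in the frame of pan_mid between -0.06 and 0.06 m and y of spatula_mid in the frame of pan_mid between -0.03 and 0.03 m and z of spatula_mid in the frame of pan_mid between 0.003 and 0.011 m and x of skewer1_mid in the frame of tray_mid between -0.06 and 0.06 m and y of skewer1_mid in the frame of tray_mid between -0.025 and 0.025 m and z of skewer1_mid in the frame of tray_mid between 0.003 and 0.011 m and x of skewer2_mid in the frame of tray_mid between -0.06 and 0.06 m and y of skewer2_mid in the frame of tray_mid between -0.025 and 0.025 m and z of skewer2_mid in the frame of tray_mid between 0.003 and 0.011 m and horizontal distance between jar_mid and rack_bay below 0.015 m and z of jar_mid in the frame of rack_bay between 0.025 and 0.031 m and angle between each of jar_mid, jar_left_mid, jar_right_mid's own z axis and vertical below 0.1 rad and distance of each of jar_left_mid, jar_right_mid from where it was at the start of the episode below 0.025 m); the robot touches nothing.
It fails at once if the glass jar is dropped into the rack (it moves faster than 0.8 m/s less than 110 mm above the ledge over the bay) (horizontal distance between jar_mid and rack_bay below 0.05 m and height (world z) of jar_mid below 0.11 m and linear speed of jar above 0.8 m/s).
It fails at once if a jar in the rack is knocked over (angle between any of jar_left_mid, jar_right_mid's own z axis and vertical above 0.6 rad).
It also fails if it takes over 122 s, if anything falls off the work surface, if the arm or the gripper's body presses on something with over 40 N, if the wrist force passes 120 N, or if a joint passes its speed limit or range.

## Working session

There is one attempt and no reset: what is moved stays moved. The work goes in short steps, Python scripts to look and compute and a shell command to move; the robot and the scene stay as the last step left them, time stands still between calls to the robot, and variables do not carry over. Pictures are saved under pics/ and viewed, and the job is handed in when it is done.

```bash
mkdir -p pics
cat > h.py <<'E'
import numpy as np,cv2
from rig import arm,optics
def save(n,p): cv2.imwrite('pics/'+p+'.png',cv2.cvtColor(n,cv2.COLOR_RGB2BGR))
E
python3 - <<'E'
from h import *
print(arm.observe())
for c in ['top','side','wrist']:
    print(c,optics.calibration(c))
    p,d=optics.snapshot(c); save(p,c+'0'); np.savez('pics/'+c+'0.npz',p=p,d=d,**{k:np.array(v) for k,v in optics.calibration(c).items()})
E
```

```text
{'clock': 0.0, 'joints': array([-1.39717208,  0.53713649, -0.00445415,  1.53882934,  0.00258957,
        1.0673137 , -0.07125324]), 'dq': array([ 0.00095628, -0.00187413,  0.00135767, -0.00113525,  0.0002273 ,
        0.00044338, -0.00042211]), 'effort': array([ 3.14651979e-04, -5.70985794e+01,  9.91251580e-01, -2.51594388e+01,
       -5.61497896e-02,  1.81465794e-02,  1.70482713e-04]), 'eef_pos': array([0.15425701, 0.63081448, 0.23787523]), 'eef_rot': array([ 5.59948669e-04,  7.86608192e-01,  6.17451898e-01, -6.26909647e-04]), 'ft_force': array([ 1.08689791, -0.15809534, -0.24781685]), 'moment': array([ 0.00389431,  0.03374697, -0.03677843]), 'gripper_width': 0.08795600269497326}
top {'fovy': 50.20963175550422, 'cx': 281.4737503384295, 'cy': 207.44983515897002, 'eye': array([ 0.42112833, -0.01594461,  1.10233823]), 'attitude': array([-0.0568449 ,  0.70624064, -0.70356976,  0.05461141])}
side {'fovy': 54.8193416421831, 'cx': 276.77310808069365, 'cy': 210.16570612385686, 'eye': array([ 0.45528558, -0.69350586,  0.95668051]), 'attitude': array([-0.31992975,  0.94143644, -0.09998219,  0.03668716])}
wrist {'fovy': 65.70646984690485, 'cx': 279.01965496053174, 'cy': 210.4147647500595, 'eye': array([0.07368604, 0.65174533, 0.3839338 ]), 'attitude': array([0.12768189, 0.77643742, 0.60907535, 0.09934529])}
```

View pics/top0.png

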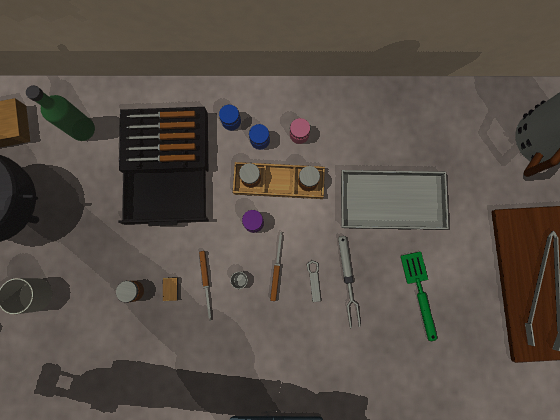

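View pics/side0.png

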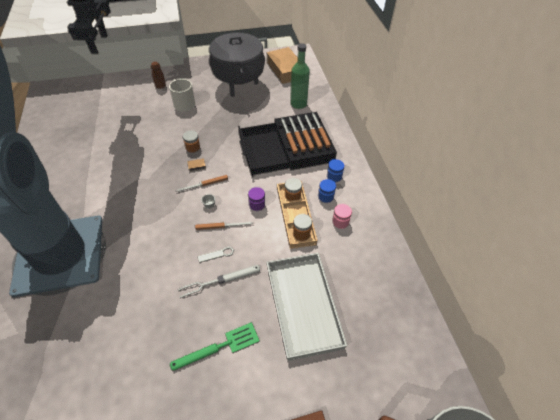

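View pics/wrist0.png

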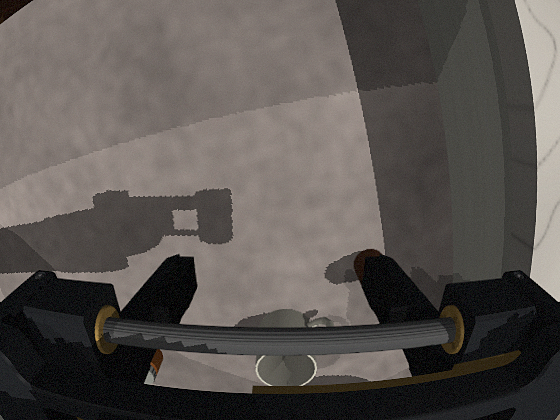

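Top view: jar (128,291), wood block (171,289), skewers (206,284) and (277,266), bottle opener (314,280, not wanted), fork (349,281), spatula (420,296), pan (395,200), rack (280,180), tray (163,195). Next I'll enlarge these to get accurate pixels.

Run:
```python
from h import *
p=np.load('pics/top0.npz')['p']
def crop(n,x0,y0,x1,y1,s):
    c=cv2.resize(p[y0:y1,x0:x1],None,fx=s,fy=s,interpolation=cv2.INTER_CUBIC)
    for x in range((x0+9)//10*10,x1,10):
        cv2.line(c,((x-x0)*s,0),((x-x0)*s,6 if x%50 else 14),(255,255,0),1)
        if x%20==0: cv2.putText(c,str(x),((x-x0)*s+2,14),0,.35,(255,255,0),1)
    for y in range((y0+9)//10*10,y1,10):
        cv2.line(c,(0,(y-y0)*s),(6,(y-y0)*s),(255,255,0),1); cv2.putText(c,str(y),(8,(y-y0)*s+4),0,.35,(255,255,0),1)
    save(c,n)
crop('c1',105,225,295,335,4)
crop('c2',285,220,450,350,4)
crop('c3',110,95,340,240,3)
crop('c4',330,160,460,240,6)
```

```text
(no output)
```

View pics/c1.png

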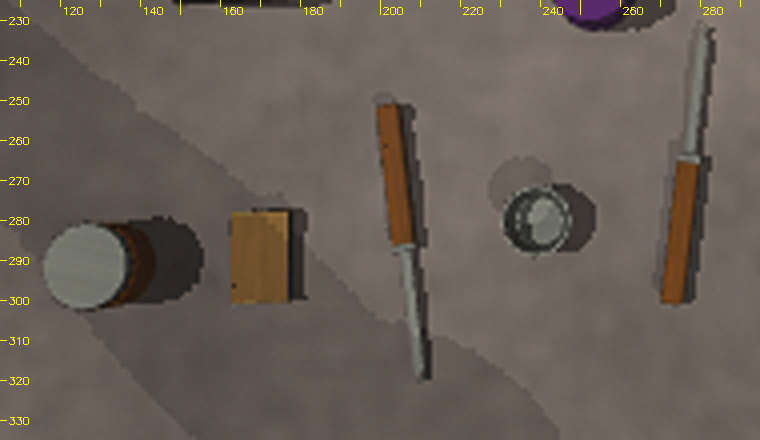

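View pics/c2.png

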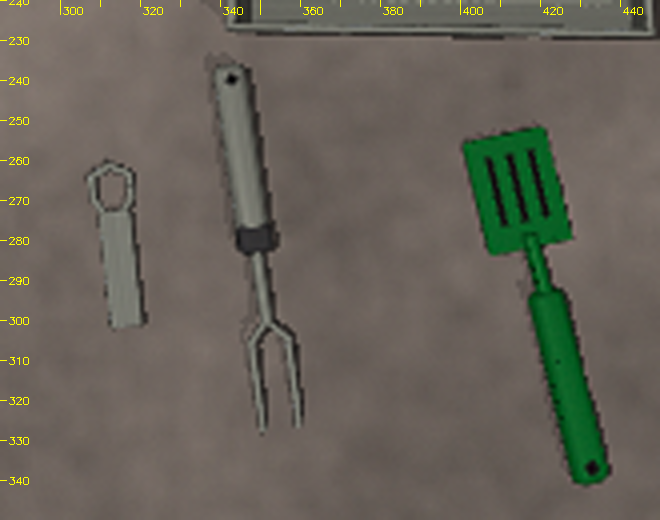

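View pics/c3.png

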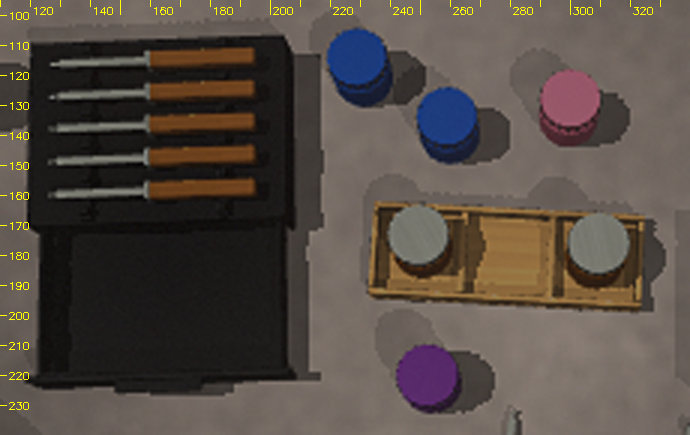

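View pics/c4.png

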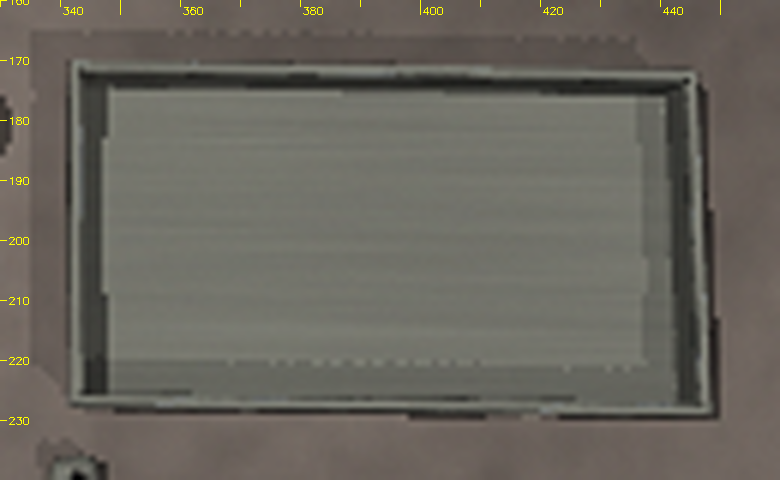

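```bash
cat >> h.py <<'E'
from scipy.spatial.transform import Rotation as R
class Cam:
    def __init__(s,f):
        z=np.load('pics/'+f+'.npz'); s.p=z['p'];s.d=z['d'];q=z['attitude'];s.R=R.from_quat([q[1],q[2],q[3],q[0]]).as_matrix()
        s.e=z['eye'];s.cx=float(z['cx']);s.cy=float(z['cy']);s.f=210/np.tan(np.radians(float(z['fovy']))/2)
    def atz(s,u,v,h):
        r=s.R@np.array([(u-s.cx)/s.f,(v-s.cy)/s.f,1]); return s.e+r*(h-s.e[2])/r[2]
    def cloud(s):
        v,u=np.mgrid[:420,:560]; d=s.d
        P=np.stack([(u-s.cx)/s.f*d,(v-s.cy)/s.f*d,d],-1); return P@s.R.T+s.e
E
python3 - <<'E'
from h import *
np.set_printoptions(precision=4,suppress=True)
c=Cam('top0')
def q1(a,s,x0,y0): return (x0+a[0]/s-0.5+0.5/s, y0+a[1]/s-0.5+.5/s)
def pt(n,a,s,x0,y0,h): 
    P=c.atz(*q1(a,s,x0,y0),h); print(n,P); return P
def seg(n,a,b,s,x0,y0,ha,hb):
    A=pt(n+' h',a,s,x0,y0,ha);B=pt(n+' t',b,s,x0,y0,hb); D=B-A; print('  len',np.hypot(*D[:2]),'mid',(A+B)[:2]/2,'yaw',np.arctan2(D[1],D[0]))
seg('skA',(386,105),(424,380),4,105,225,.010,.007)
seg('skB',(672,303),(705,24),4,105,225,.010,.007)
seg('fork',(230,65),(280.5,430),4,285,220,.010,.002)
seg('spat',(593,484),(504,134),4,285,220,.010,.005)
pt('jar',(86,266),4,105,225,.056)
P=[pt('pan',k,6,330,160,.028) for k in [(74,64),(694,74),(715,413),(72,403)]]
print('pan c',np.mean(P,0),np.hypot(*(P[0]-P[1])[:2]),np.hypot(*(P[1]-P[2])[:2]),(P[0]-P[1]+P[3]-P[2]))
P=[pt('rack',k,3,110,95,.024) for k in [(375,202),(643,215),(640,309),(368,295)]]
print('rack c',np.mean(P,0),np.hypot(*(P[0]-P[1])[:2]),np.hypot(*(P[1]-P[2])[:2]),(P[0]-P[1]+P[3]-P[2]))
pt('jl',(419,234),3,110,95,.056);pt('jr',(598,243),3,110,95,.066)
C=c.cloud()
for uv in [(60,350),(171,300),(320,300),(490,350),(400,200),(163,195),(280,180),(128,290)]: print(uv,C[uv[1],uv[0]])
print('tray col 163')
for v in range(160,226): print(v,C[v,163],end=' ')
print()
for v in (190,205):
  for u in list(range(118,140))+list(range(198,215)): print(v,u,C[v,u],end=' ')
E
```

```text
skA h [0.4873 0.1828 0.01  ]
skA t [0.3244 0.1555 0.007 ]
  len 0.16521734343179126 mid [0.4058 0.1691] yaw -2.9753519461374434
skB h [0.37   0.0081 0.01  ]
skB t [ 0.5378 -0.0109  0.007 ]
  len 0.16882414172158242 mid [ 0.4539 -0.0014] yaw -0.11271971248720158
fork h [ 0.5252 -0.1605  0.01  ]
fork t [ 0.308  -0.1879  0.002 ]
  len 0.21889034237629276 mid [ 0.4166 -0.1742] yaw -3.016179806572979
spat h [ 0.2787 -0.3698  0.01  ]
spat t [ 0.4841 -0.3274  0.005 ]
  len 0.20971891787788816 mid [ 0.3814 -0.3486] yaw 0.20385521184080424
jar [0.3916 0.3439 0.056 ]
pan [ 0.6852 -0.1604  0.028 ]
pan [ 0.6818 -0.414   0.028 ]
pan [ 0.5424 -0.415   0.028 ]
pan [ 0.5455 -0.1572  0.028 ]
pan c [ 0.6137 -0.2867  0.028 ] 0.25358826467556034 0.13944575484676874 [0.0064 0.5113 0.    ]
rack [0.7063 0.1042 0.024 ]
rack [ 0.696  -0.1169  0.024 ]
rack [ 0.6173 -0.1136  0.024 ]
rack [0.6281 0.1083 0.024 ]
rack c [ 0.6619 -0.0045  0.024 ] 0.2213275254227285 0.07877170476119356 [0.0211 0.443  0.    ]
jl [0.6716 0.065  0.056 ]
jr [ 0.6624 -0.0772  0.066 ]
(60, 350) [0.2522 0.5116 0.0012]
(171, 300) [0.3703 0
[... 3803 characters left out ...]
 205 135 [0.6005 0.3516 0.0054] 205 136 [0.6009 0.3498 0.0033] 205 137 [0.6009 0.3473 0.0032] 205 138 [0.6005 0.3439 0.006 ] 205 139 [0.6008 0.3422 0.0036] 205 198 [0.6007 0.1946 0.0077] 205 199 [0.6009 0.1924 0.0064] 205 200 [0.6002 0.1891 0.011 ] 205 201 [0.6007 0.1872 0.0077] 205 202 [0.5969 0.1804 0.0312] 205 203 [0.5962 0.1772 0.0354] 205 204 [0.5982 0.177  0.023 ] 205 205 [0.6006 0.1771 0.0086] 205 206 [ 0.6025  0.1766 -0.0027] 205 207 [ 0.6026  0.1742 -0.0033] 205 208 [0.6017 0.1708 0.002 ] 205 209 [0.6019 0.1685 0.0008] 205 210 [ 0.6021  0.1662 -0.0003] 205 211 [ 0.6026  0.1642 -0.0034] 205 212 [0.602  0.1611 0.0008] 205 213 [ 0.6023  0.1589 -0.0013] 205 214 [ 0.6022  0.1563 -0.0007]
```

```bash
cat > plan.py <<'E'
import sys; from h import *
x,y,z,yaw=map(float,sys.argv[1:5]); s=arm.observe(); q=s['eef_rot']; M=R.from_quat([q[1],q[2],q[3],q[0]]).as_matrix()
d=M.T@(np.array([x,y,z])-s['eef_pos'])*1000; cur=np.arctan2(M[1,0],M[0,0])
t=-(np.radians(yaw)-cur); t=(t+np.pi/2)%np.pi-np.pi/2
print('t',round(s['clock'],2),'pos',s['eef_pos'].round(4),'yaw',np.degrees(cur).round(1),'z',M[:,2].round(3),'w',round(s['gripper_width'],4),'j7',s['joints'][6].round(2))
print('shift',d.round(1),'turn',round(t,3),'rows',np.ceil(max(np.linalg.norm(d)/41.7,abs(np.degrees(t))/7.16)))
E
python3 - <<'E'
from h import *
c=Cam('top0'); np.set_printoptions(precision=4,suppress=True)
f=lambda a,h:c.atz(110+a[0]/3-.33,95+a[1]/3-.33,h)
for n,a,b,h in [('front outer',(33,385),(293,379),.041),('front inner',(40,376),(288,371),.041),('bodyfront',(30,230),(293,226),.055),('bodyback',(32,43),(285,36),.06),
  ('rackwall',(463,208),(466,294),.024),('rackwall2',(555,210),(552,300),.024)]:
    A,B=f(a,h),f(b,h);print(n,A,B,np.arctan2(*(A-B)[:2]),'mid',(A+B)/2)
C=c.cloud()
# fit front rim inner step in columns
xs=[]
for u in range(130,200,5):
    col=C[205:226,u]; k=np.where(col[:,2]>.025)[0][0]; xs.append((col[k-1,1],col[k-1,0]))
xs=np.array(xs);print(np.polyfit(xs[:,0],xs[:,1],1),np.polyval(np.polyfit(xs[:,0],xs[:,1],1),.276))
L=[];Rr=[]
for v in range(175,212,3):
    r=C[v]; h=[u for u in range(115,140) if r[u,2]>.027]; L.append(r[h[-1],:2]); h=[u for u in range(190,215) if r[u,2]>.027]; Rr.append(r[h[0],:2])
L=np.array(L);Rr=np.array(Rr);print(np.polyfit(L[:,0],L[:,1],1),np.polyfit(Rr[:,0],Rr[:,1],1),L.mean(0),Rr.mean(0))
E
python3 plan.py .3916 .3439 .13 76
```

```text
front outer [0.551  0.3715 0.041 ] [0.5566 0.1646 0.041 ] -0.026902969233519525 mid [0.5538 0.268  0.041 ]
front inner [0.5583 0.3663 0.041 ] [0.563  0.1688 0.041 ] -0.023966168571343704 mid [0.5606 0.2676 0.041 ]
bodyfront [0.6741 0.3763 0.055 ] [0.6781 0.1659 0.055 ] -0.018918774761219292 mid [0.6761 0.2711 0.055 ]
bodyback [0.8291 0.3823 0.06  ] [0.8356 0.1764 0.06  ] -0.031935083178641 mid [0.8324 0.2793 0.06  ]
rackwall [0.7014 0.0315 0.024 ] [0.6292 0.0283 0.024 ] 1.526755699253263 mid [0.6653 0.0299 0.024 ]
rackwall2 [ 0.7    -0.0444  0.024 ] [ 0.6245 -0.0419  0.024 ] 1.6038087872396296 mid [ 0.6622 -0.0431  0.024 ]
[-0.0697  0.5921] 0.5728915278407231
[0.0473 0.3418] [ 0.7765 -0.3073] [0.626  0.3714] [0.6092 0.1657]
t 0.15 pos [0.1543 0.6309 0.238 ] yaw 76.3 z [-0.    -0.001 -1.   ] w 0.0876 j7 -0.07
shift [-222.3  298.7  108.4] turn 0.005 rows 10.0
```

```bash
python3 -m jog '[[100,-222,299,108,0],[100,-222,299,108,0],[100,-222,299,108,0],[100,-222,299,108,0],[100,-222,299,108,0],[100,-222,299,108,0],[100,-222,299,108,0],[100,-222,299,108,0],[100,-222,299,108,0],[100,-222,299,108,0]]'; python3 plan.py .3916 .3439 .027 76
python3 - <<'E'
from h import *
p,d=optics.snapshot('wrist'); save(p,'w1')
E
```

```text
clock: 0.98
eef_pos: [0.3956, 0.3379, 0.1292]
eef_rot: [0.002, 0.789, 0.615, -0.001]
ft_force: [-0.3, -0.2, -0.9]
gripper_width: 0.0883
t 0.98 pos [0.3956 0.3379 0.1292] yaw 75.8 z [ 0.    -0.005 -1.   ] w 0.0883 j7 0.56
shift [  5.3  -5.4 102.2] turn -0.003 rows 3.0
```

View pics/w1.png

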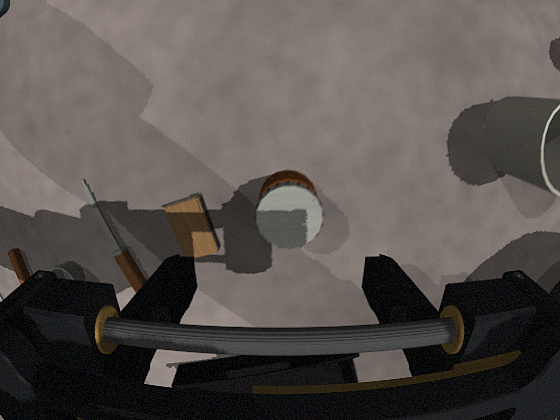

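The wrist view shows the loose jar with its amber body and steel lid at (290,215), midway between the fingers. The arm hadn't quite settled in that reading.

```bash
python3 plan.py .3916 .3439 .027 76;python3 -m jog '[[100,0,0,0,0],[100,0,0,0,0]]'; python3 plan.py .3916 .3439 .027 76
```

```text
t 1.03 pos [0.3956 0.3381 0.1292] yaw 75.8 z [-0.    -0.005 -1.   ] w 0.088 j7 0.55
shift [  5.1  -5.5 102.1] turn -0.004 rows 3.0
clock: 1.2
eef_pos: [0.3914, 0.346, 0.1309]
eef_rot: [-0.001, 0.786, 0.618, 0.0]
ft_force: [-0.2, 0.6, 0.7]
gripper_width: 0.0882
t 1.2 pos [0.3914 0.346  0.1309] yaw 76.3 z [-0.     0.001 -1.   ] w 0.0882 j7 0.55
shift [ -2.1   0.8 103.9] turn 0.006 rows 3.0
```

```bash
python3 -m jog '[[100,0,0,30,0],[100,0,0,60,0],[100,0,0,85,0],[100,0,0,103,0],[100,0,0,103,0],[100,0,0,103,0],[30,0,0,103,0],[30,0,0,103,0],[30,0,0,103,0],[30,0,0,103,0]]'; python3 plan.py .3916 .3439 .15 76;python3 -m jog '[[30,0,0,0,0],[30,0,0,0,0],[30,0,0,0,0]]'; python3 plan.py .3916 .3439 .15 76
```

```text
clock: 2.03
eef_pos: [0.3926, 0.3454, 0.0288]
eef_rot: [-0.0, 0.787, 0.618, 0.001]
ft_force: [-0.1, 0.7, -0.3]
gripper_width: 0.0636
t 2.03 pos [0.3926 0.3454 0.0288] yaw 76.3 z [ 0.001  0.001 -1.   ] w 0.0636 j7 0.56
shift [  -1.5   -0.5 -121.3] turn 0.005 rows 3.0
clock: 2.28
eef_pos: [0.3924, 0.3451, 0.0281]
eef_rot: [-0.0, 0.787, 0.617, 0.0]
ft_force: [-1.2, -0.0, 3.7]
gripper_width: 0.0488
t 2.28 pos [0.3924 0.3451 0.0281] yaw 76.3 z [ 0.001  0.001 -1.   ] w 0.0488 j7 0.56
shift [  -1.2   -0.4 -121.9] turn 0.004 rows 3.0
```

```bash
python3 -m jog '[[30,0,0,-40,0],[30,0,0,-80,0],[30,0,0,-110,0],[30,0,0,-110,0],[30,0,0,-110,0]]'; python3 plan.py .663 -.0055 .14 -2.8
python3 - <<'E'
from h import *
p,d=optics.snapshot('side'); save(p,'s1')
E
```

```text
clock: 2.7
eef_pos: [0.3928, 0.3453, 0.139]
eef_rot: [-0.0, 0.787, 0.617, 0.002]
ft_force: [0.0, -0.3, -1.6]
gripper_width: 0.0487
t 2.7 pos [0.3928 0.3453 0.139 ] yaw 76.3 z [ 0.002  0.002 -1.   ] w 0.0487 j7 0.55
shift [-276.6  345.8   -1.2] turn 1.38 rows 12.0
```

View pics/s1.png

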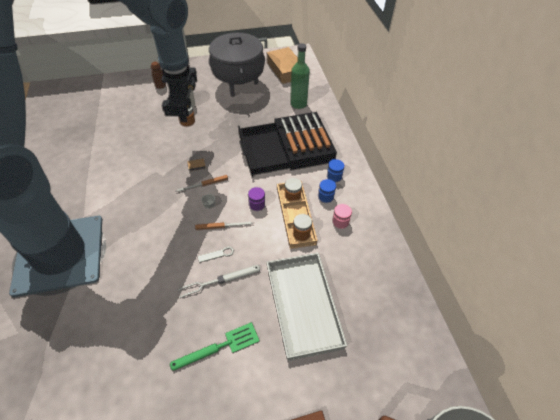

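The jar is lifted and hanging from the fingers at (187,118). I'll carry it to the rack with the turn spread over the rows.

```bash
python3 -m jog '[[30,-20,26,-15,0.12],[30,-45,58,-20,0.24],[30,-72,90,-20,0.36],[30,-98,123,-20,0.48],[30,-125,156,-20,0.6],[30,-152,190,-20,0.72],[30,-178,222,-20,0.84],[30,-204,255,-20,0.96],[30,-230,288,-20,1.08],[30,-250,313,-20,1.2]]'; python3 plan.py .663 -.0055 .14 -2.8
```

```text
clock: 3.58
eef_pos: [0.6367, 0.0243, 0.1553]
eef_rot: [0.001, 0.998, 0.062, -0.002]
ft_force: [0.5, 0.6, -2.0]
gripper_width: 0.0493
t 3.58 pos [0.6367 0.0243 0.1553] yaw 7.1 z [-0.003 -0.002 -1.   ] w 0.0493 j7 0.25
shift [22.5 32.8 15.3] turn 0.173 rows 2.0
```

```bash
python3 -m jog '[[30,11,16,0,0.09],[30,22,33,0,0.173],[30,22,33,0,0.173],[30,22,33,0,0.173],[30,22,33,0,0.173],[30,22,33,0,0.173]]'; python3 plan.py .663 -.0055 .05 -2.8
python3 - <<'E'
from h import *
for c in ['wrist','top']:
    cal=optics.calibration(c); p,d=optics.snapshot(c); save(p,c+'2'); np.savez('pics/'+c+'2.npz',p=p,d=d,**{k:np.array(v) for k,v in cal.items()})
    if c=='top': save(cv2.resize(p[130:230,210:350],None,fx=5,fy=5,interpolation=2),'t2c')
E
```

```text
clock: 4.08
eef_pos: [0.6617, -0.0007, 0.1565]
eef_rot: [-0.0, 1.0, -0.02, -0.001]
ft_force: [-0.8, -0.1, -2.3]
gripper_width: 0.0487
t 4.08 pos [ 0.6617 -0.0007  0.1565] yaw -2.3 z [-0.002  0.001 -1.   ] w 0.0487 j7 0.15
shift [  1.7   4.8 106.5] turn 0.009 rows 3.0
```

View pics/wrist2.png

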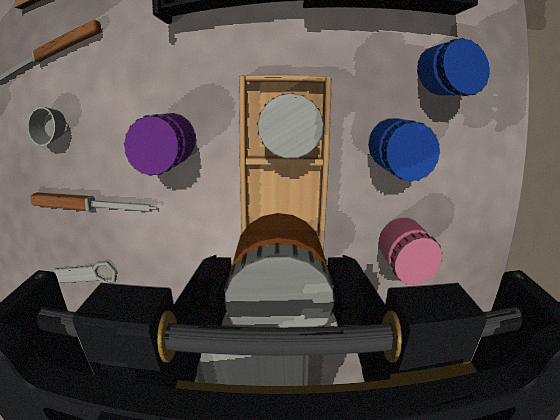

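View pics/t2c.png

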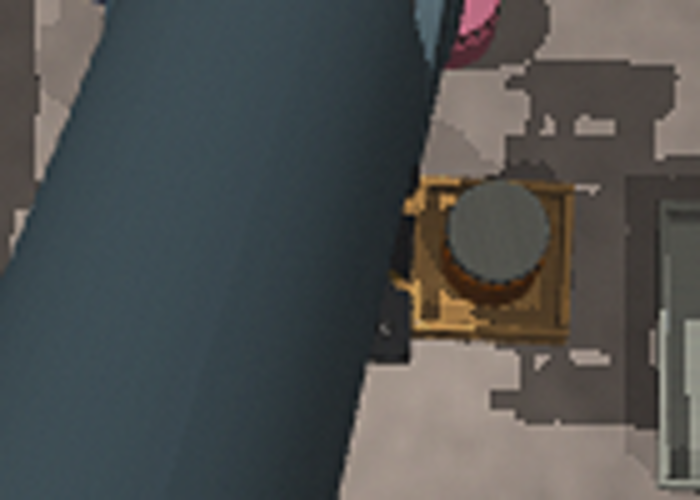

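Wrist view: the jar hangs upright between the fingers. The rack's +y end has corners at (241,76) and (330,76), and the partition is at about row 160. I'll cross-check the bay position from these.

```bash
python3 - <<'E'
from h import *
np.set_printoptions(precision=4,suppress=True)
c=Cam('wrist2')
def at(u,v,h):
    dx,dy=u-c.cx,v-c.cy;r=np.hypot(dx,dy);t=r/c.f; ray=c.R@np.array([np.sin(t)*dx/r,np.sin(t)*dy/r,np.cos(t)]); return c.e+ray*(h-c.e[2])/ray[2]
for n,u,v,h in [('c1',240.5,76,.024),('c2',330.5,76,.024),('p1',246,159,.024),('p2',324,161,.024),('e1',240,200,.024),('e2',327,200,.024),('jl',291,126,.056)]: print(n,at(u,v,h))
E
python3 plan.py .663 -.0055 .05 -2.8
```

```text
c1 [0.6337 0.11   0.024 ]
c2 [0.7094 0.1074 0.024 ]
p1 [0.6345 0.038  0.024 ]
p2 [0.7022 0.0336 0.024 ]
e1 [0.6266 0.0011 0.024 ]
e2 [ 0.7048 -0.002   0.024 ]
jl [0.6734 0.067  0.056 ]
t 4.18 pos [ 0.6623 -0.001   0.1573] yaw -2.3 z [-0.001  0.001 -1.   ] w 0.0484 j7 0.15
shift [  1.    4.5 107.3] turn 0.009 rows 3.0
```

```bash
python3 -m jog '[[30,2,3,25,0.009],[30,2,3,50,0.009],[30,2,3,70,0.009],[30,2,3,85,0.009],[30,2,3,97,0.009],[30,2,3,105,0.009],[30,2,3,105,0.009],[30,2,3,105,0.009],[30,2,3,105,0.009]]'; python3 plan.py .664 -.004 .0335 -2.8
```

```text
clock: 4.93
eef_pos: [0.6657, -0.0054, 0.0539]
eef_rot: [-0.0, 1.0, -0.025, 0.001]
ft_force: [0.3, -0.1, -1.6]
gripper_width: 0.0487
t 4.93 pos [ 0.6657 -0.0054  0.0539] yaw -2.9 z [ 0.002 -0.    -1.   ] w 0.0487 j7 0.19
shift [-1.8 -1.4 20.4] turn -0.002 rows 1.0
```

```bash
python3 -m jog '[[30,-1.5,-1,6,0],[30,-1.5,-1,11,0],[30,-1.5,-1,15,0],[30,-1.5,-1,18,0],[30,-1.5,-1,18,0],[30,-1.5,-1,18,0]]'; python3 plan.py .664 -.004 .0335 -2.8
```

```text
clock: 5.43
eef_pos: [0.6632, -0.0044, 0.0345]
eef_rot: [0.0, 1.0, -0.026, -0.0]
ft_force: [1.3, -0.7, -1.8]
gripper_width: 0.0488
t 5.43 pos [ 0.6632 -0.0044  0.0345] yaw -2.9 z [-0. -0. -1.] w 0.0488 j7 0.2
shift [ 0.8 -0.4  1. ] turn -0.002 rows 1.0
```

```bash
python3 -m jog '[[30,0,0,1.5,0],[30,0,0,1.5,0],[30,0,0,2,0],[30,0,0,2,0]]'; python3 plan.py .664 -.004 .0335 -2.8;  python3 -m jog '[[80,0,0,0,0],[80,0,0,0,0],[80,0,0,0,0],[80,0,0,0,0],[80,0,0,0,0],[80,0,0,0,0]]'; python3 plan.py .664 -.004 .0335 -2.8
```

```text
clock: 5.77
eef_pos: [0.6636, -0.0044, 0.0333]
eef_rot: [-0.0, 1.0, -0.026, 0.0]
ft_force: [-0.3, -0.7, 2.3]
gripper_width: 0.0491
t 5.77 pos [ 0.6636 -0.0044  0.0333] yaw -2.9 z [ 0.001  0.    -1.   ] w 0.0491 j7 0.2
shift [ 0.4 -0.4 -0.2] turn -0.002 rows 1.0
clock: 6.27
eef_pos: [0.6634, -0.0043, 0.0327]
eef_rot: [0.0, 1.0, -0.025, 0.0]
ft_force: [0.6, -0.4, 0.3]
gripper_width: 0.0707
t 6.27 pos [ 0.6634 -0.0043  0.0327] yaw -2.9 z [ 0. -0. -1.] w 0.0707 j7 0.2
shift [ 0.6 -0.3 -0.8] turn -0.002 rows 1.0
```

```bash
python3 -m jog '[[80,0,0,-30,0],[80,0,0,-65,0],[80,0,0,-100,0],[80,0,0,-120,0],[80,0,0,-120,0],[60,0,0,-120,0]]'; python3 plan.py .439 .0003 .10 83.5
python3 - <<'E'
from h import *
p,d=optics.snapshot('wrist'); save(p,'w3')
E
```

```text
clock: 6.77
eef_pos: [0.6641, -0.0042, 0.154]
eef_rot: [-0.0, 1.0, -0.025, 0.001]
ft_force: [-0.7, -0.6, -0.3]
gripper_width: 0.0658
t 6.77 pos [ 0.6641 -0.0042  0.154 ] yaw -2.9 z [ 0.003  0.    -1.   ] w 0.0658 j7 0.15
shift [-225.2    7.    53.4] turn -1.508 rows 13.0
```

View pics/w3.png

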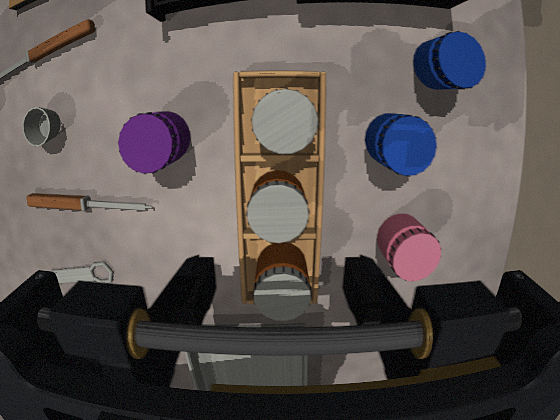

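The jar is standing in the middle bay at (278,210), with both neighbours in place. Next is skewer B, whose wooden handle is at (57,202).

```bash
python3 -m jog '[[50,-20,0,0,-0.12],[50,-45,0,0,-0.24],[50,-75,0,0,-0.36],[50,-105,2,0,-0.48],[50,-135,4,10,-0.6],[50,-160,6,20,-0.72],[50,-185,7,30,-0.84],[50,-205,7,40,-0.96],[50,-225,7,50,-1.08],[50,-225,7,53,-1.2]]'; python3 plan.py .439 .0003 .10 83.5;  python3 -m jog '[[50,0,0,0,-0.11],[50,0,0,0,-0.22],[50,0,0,0,-0.31],[50,0,0,0,-0.31],[50,0,0,0,-0.31],[50,0,0,0,-0.31],[50,0,0,0,-0.31]]'; python3 plan.py .439 .0003 .10 83.5
python3 - <<'E'
from h import *
cal=optics.calibration('wrist');p,d=optics.snapshot('wrist'); save(p,'w4'); np.savez('pics/w4.npz',p=p,d=d,**{k:np.array(v) for k,v in cal.items()})
E
```

```text
clock: 7.65
eef_pos: [0.4315, 0.0002, 0.097]
eef_rot: [-0.002, 0.838, 0.546, -0.004]
ft_force: [-0.2, 0.2, -0.0]
gripper_width: 0.044
t 7.65 pos [4.315e-01 2.000e-04 9.700e-02] yaw 66.2 z [-0.009 -0.    -1.   ] w 0.044 j7 1.14
shift [ 3.1  6.8 -3.1] turn -0.302 rows 3.0
clock: 8.23
eef_pos: [0.4379, 0.0002, 0.0994]
eef_rot: [-0.0, 0.746, 0.666, -0.0]
ft_force: [-0.2, -0.1, -0.5]
gripper_width: 0.0441
t 8.23 pos [4.379e-01 2.000e-04 9.940e-02] yaw 83.5 z [-0.001 -0.    -1.   ] w 0.0441 j7 1.38
shift [ 0.2  1.1 -0.6] turn -0.0 rows 1.0
```

View pics/w4.png

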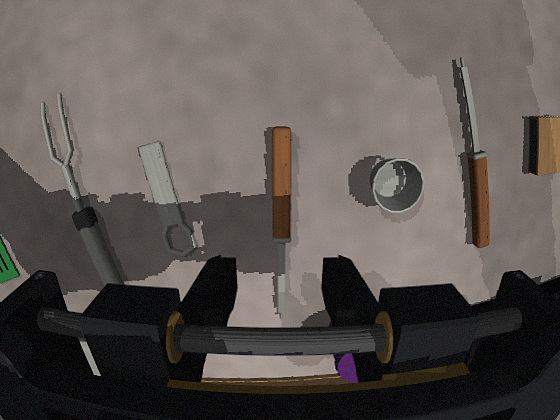

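Wrist view: skewer handle from (282,127) to (281,240), centred between the fingers. I'll check where these ends fall.

```bash
cat >> h.py <<'E'
def fat(c,u,v,h):
    dx,dy=u-c.cx,v-c.cy;r=np.hypot(dx,dy);t=r/c.f; ray=c.R@np.array([np.sin(t)*dx/r,np.sin(t)*dy/r,np.cos(t)]); return c.e+ray*(h-c.e[2])/ray[2]
E
python3 - <<'E'
from h import *
np.set_printoptions(precision=4,suppress=True)
c=Cam('w4')
for u,v in [(282,127),(281,240),(280,316),(476,158),(484,246)]: print(fat(c,u,v,.012))
E
python3 plan.py .439 .0003 .003 83.5
```

```text
[0.3715 0.0109 0.012 ]
[0.458  0.0004 0.012 ]
[ 0.5315 -0.0088  0.012 ]
[0.4068 0.1679 0.012 ]
[0.4894 0.1851 0.012 ]
t 8.28 pos [4.381e-01 2.000e-04 9.950e-02] yaw 83.5 z [-0. -0. -1.] w 0.044 j7 1.38
shift [ 0.2  1.  96.5] turn 0.0 rows 3.0
```

```bash
python3 -m jog '[[50,1,1,25,0],[50,1,1,50,0],[50,1,1,72,0],[50,1,1,86,0],[50,1,1,93,0],[50,1,1,96,0],[50,1,1,96,0],[10,1,1,96,0],[10,1,1,96,0],[10,1,1,96,0]]'; python3 -m jog '[[5,0,0,0,0],[5,0,0,0,0],[5,0,0,0,0],[5,0,0,0,0],[5,0,0,0,0]]'; python3 plan.py .439 .0003 .13 83.5
```

```text
clock: 9.12
eef_pos: [0.44, 0.0011, 0.0045]
eef_rot: [0.0, 0.746, 0.666, 0.001]
ft_force: [0.0, -0.6, 0.1]
gripper_width: 0.0263
clock: 9.53
eef_pos: [0.4397, 0.0011, 0.0041]
eef_rot: [0.0, 0.746, 0.666, 0.0]
ft_force: [-1.4, 0.6, 6.1]
gripper_width: 0.0134
t 9.53 pos [0.4397 0.0011 0.0041] yaw 83.6 z [ 0.001  0.    -1.   ] w 0.0134 j7 1.39
shift [  -0.9   -0.6 -125.9] turn 0.002 rows 4.0
```

```bash
python3 -m jog '[[5,0,0,-30,0],[5,0,0,-65,0],[5,0,0,-100,0],[5,0,0,-130,0],[5,0,0,-140,0],[5,0,0,-140,0],[5,0,0,-140,0]]'; python3 plan.py .639 .291 .13 1.5
```

```text
clock: 10.12
eef_pos: [0.4394, 0.0011, 0.1438]
eef_rot: [0.0, 0.745, 0.667, 0.0]
ft_force: [-0.0, 0.8, -1.2]
gripper_width: 0.0136
t 10.12 pos [0.4394 0.0011 0.1438] yaw 83.6 z [ 0.001  0.    -1.   ] w 0.0136 j7 1.38
shift [310.3 166.   14. ] turn 1.433 rows 12.0
```

```bash
python3 -m jog '[[5,20,11,0,0.12],[5,48,26,0,0.24],[5,78,42,0,0.36],[5,110,59,0,0.48],[5,142,76,0,0.6],[5,174,93,0,0.72],[5,206,110,0,0.84],[5,238,127,0,0.96],[5,268,143,0,1.08],[5,295,158,0,1.2]]'; python3 plan.py .639 .291 .13 1.5; python3 -m jog '[[5,12,-14,0,0.115],[5,12,-14,0,0.22],[5,12,-14,0,0.22],[5,12,-14,0,0.22],[5,12,-14,0,0.22],[5,12,-14,0,0.22]]'; python3 plan.py .639 .291 .03 1.5
python3 - <<'E'
from h import *
for w in ['wrist','side']:
  cal=optics.calibration(w);p,d=optics.snapshot(w); save(p,w+'5'); np.savez('pics/%s5.npz'%w,p=p,d=d,**{k:np.array(v) for k,v in cal.items()})
E
```

```text
clock: 10.95
eef_pos: [0.6288, 0.2785, 0.1408]
eef_rot: [0.001, 0.992, 0.127, -0.002]
ft_force: [1.3, -0.1, -1.1]
gripper_width: 0.0136
t 10.95 pos [0.6288 0.2785 0.1408] yaw 14.6 z [-0.003 -0.002 -1.   ] w 0.0136 j7 -0.04
shift [13.1 -9.6 10.7] turn 0.228 rows 2.0
clock: 11.45
eef_pos: [0.637, 0.2919, 0.1431]
eef_rot: [0.0, 1.0, 0.02, -0.001]
ft_force: [0.1, -0.6, -0.4]
gripper_width: 0.0136
t 11.45 pos [0.637  0.2919 0.1431] yaw 2.3 z [-0.001 -0.001 -1.   ] w 0.0136 j7 -0.24
shift [  2.1   0.9 113.1] turn 0.014 rows 3.0
```

View pics/wrist5.png

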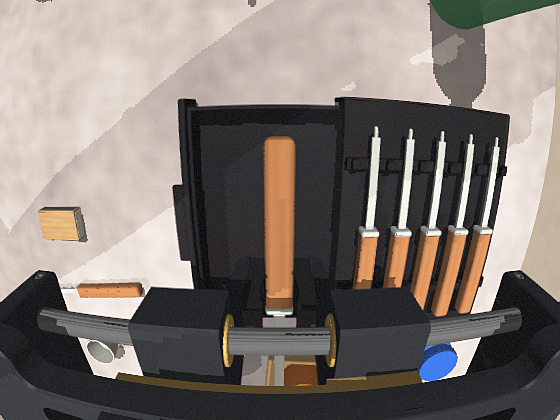

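View pics/side5.png

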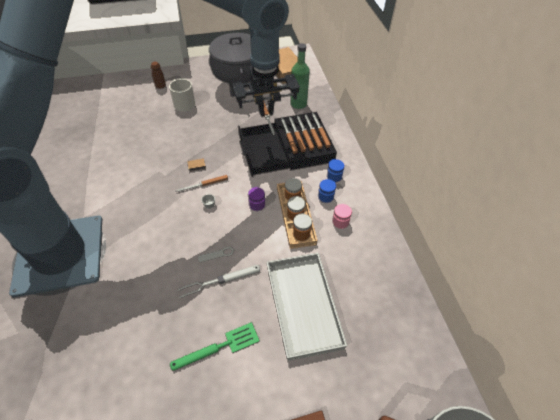

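Skewer B is held over the tray, handle from (280,137) to (280,312). The tray's inner corner shows at (193,108) and the body edge at col 340. I'll measure the tray from this view.

Run:
```python
from h import *
np.set_printoptions(precision=4,suppress=True)
c=Cam('wrist5')
for n,u,v,z in [('rimtop corner',193,106,.041),('rim mid',260,107,.034),('front inner low',198,250,.041),('front in hi',194,150,.041),('body',338,150,.06),('body',336,230,.06),('body toplef',341,98,.06)]: print(n,fat(c,u,v,z))
c.d; print(c.d[200,200:345:10])
save(cv2.resize(c.p[80:300,160:380],None,fx=3.4,fy=2.7),'w5c')
```

```text
rimtop corner [0.568  0.3743 0.041 ]
rim mid [0.6193 0.3737 0.034 ]
front inner low [0.5687 0.2537 0.041 ]
front in hi [0.5687 0.3398 0.041 ]
body [0.6773 0.346  0.06  ]
body [0.6812 0.2847 0.06  ]
body toplef [0.677  0.3833 0.06  ]
[0.2836 0.2935 0.2942 0.2953 0.2946 0.2954 0.2936 0.1421 0.1422 0.1415
 0.2947 0.2948 0.294  0.2936 0.2551]
```

View pics/w5c.png

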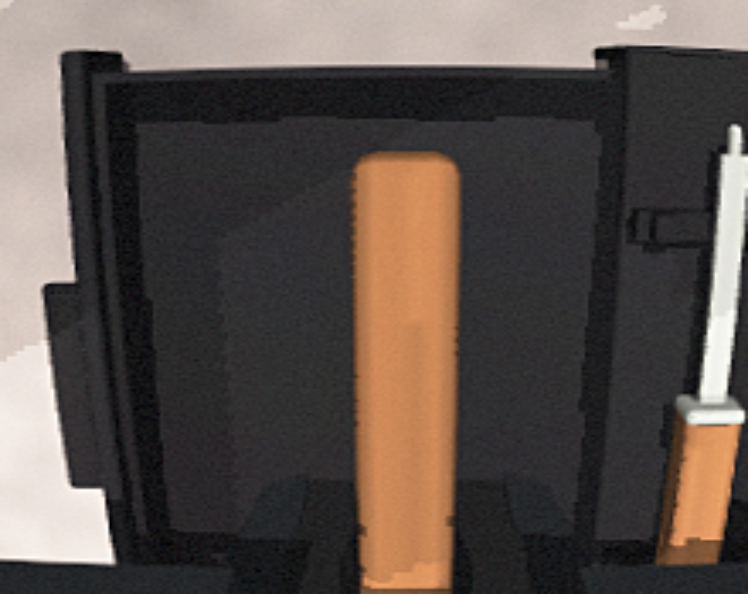

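```bash
python3 plan.py .643 .291 .015 1.5; python3 -m jog '[[5,3,0,20,0.012],[5,6,0,45,0.012],[5,6,0,70,0.012],[5,6,0,92,0.012],[5,6,0,105,0.012],[5,6,0,112,0.012],[5,6,0,115,0.012],[5,6,0,115,0.012],[5,6,0,115,0.012],[5,6,0,115,0.012]]'; python3 plan.py .643 .291 .012 1.5
```

```text
t 11.55 pos [0.6373 0.2924 0.1437] yaw 2.2 z [-0. -0. -1.] w 0.0138 j7 -0.24
shift [  5.7   1.6 128.7] turn 0.013 rows 4.0
clock: 12.38
eef_pos: [0.6443, 0.2938, 0.0302]
eef_rot: [-0.0, 1.0, 0.014, 0.001]
ft_force: [0.6, 0.1, -0.6]
gripper_width: 0.0135
t 12.38 pos [0.6443 0.2938 0.0302] yaw 1.6 z [ 0.002  0.001 -1.   ] w 0.0135 j7 -0.22
shift [-1.4  2.8 18.2] turn 0.001 rows 1.0
```

```bash
python3 -m jog '[[5,-1,2,6,0],[5,-1,2,11,0],[5,-1,2,15,0],[5,-1,2,17,0],[5,-1,2,18,0],[5,-1,2,18,0],[5,-1,2,18,0]]'; python3 plan.py .643 .291 .012 1.5
```

```text
clock: 12.97
eef_pos: [0.6423, 0.2912, 0.0112]
eef_rot: [0.0, 1.0, 0.013, -0.0]
ft_force: [-3.1, -0.7, 5.0]
gripper_width: 0.014
t 12.97 pos [0.6423 0.2912 0.0112] yaw 1.5 z [-0.001 -0.    -1.   ] w 0.014 j7 -0.21
shift [ 0.7  0.2 -0.8] turn 0.001 rows 1.0
```

```bash
python3 -m jog '[[23,0,0,0,0],[23,0,0,0,0],[23,0,0,0,0],[23,0,0,0,0],[23,0,0,-10,0],[23,0,0,-35,0],[23,0,0,-75,0],[23,0,0,-115,0],[23,0,0,-140,0],[40,0,0,-140,0]]'; python3 plan.py .4206 .1716 .10 99.5
python3 - <<'E'
from h import *
for w in ['wrist']:
  cal=optics.calibration(w);p,d=optics.snapshot(w); save(p,w+'6'); np.savez('pics/%s6.npz'%w,p=p,d=d,**{k:np.array(v) for k,v in cal.items()})
E
```

```text
clock: 13.8
eef_pos: [0.6464, 0.2926, 0.1587]
eef_rot: [-0.002, 1.0, 0.013, 0.005]
ft_force: [0.6, -0.5, 0.4]
gripper_width: 0.025
t 13.8 pos [0.6464 0.2926 0.1587] yaw 1.5 z [ 0.01   0.005 -1.   ] w 0.025 j7 -0.25
shift [-229.6  115.2   55.7] turn 1.432 rows 12.0
```

View pics/wrist6.png

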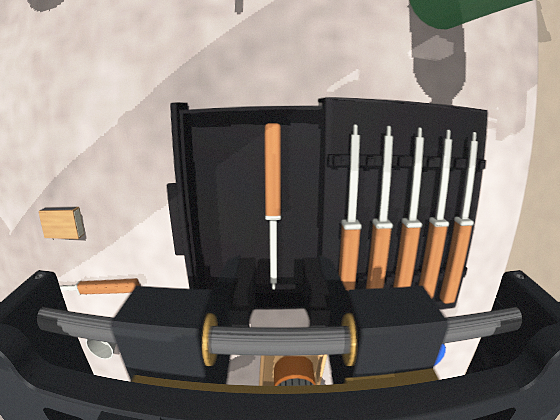

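```bash
python3 -m jog '[[50,-20,10,0,0.12],[50,-45,22,0,0.24],[50,-75,37,0,0.36],[50,-105,52,0,0.48],[50,-135,67,10,0.6],[50,-160,80,20,0.72],[50,-185,92,30,0.84],[50,-210,105,40,0.96],[50,-228,115,50,1.08],[50,-228,115,50,1.2]]'; python3 plan.py .421 .1714 .10 100;  python3 -m jog '[[50,0,0,0,0.11],[50,0,0,0,0.22],[50,0,0,0,0.24],[50,0,0,0,0.24],[50,0,0,0,0.24],[50,0,0,0,0.24],[50,0,0,0,0.24]]'; python3 plan.py .421 .1714 .003 100
python3 - <<'E'
from h import *
cal=optics.calibration('wrist');p,d=optics.snapshot('wrist'); save(p,'w7'); np.savez('pics/w7.npz',p=p,d=d,**{k:np.array(v) for k,v in cal.items()})
E
```

```text
clock: 14.68
eef_pos: [0.4113, 0.167, 0.0984]
eef_rot: [0.004, 0.831, -0.557, -0.002]
ft_force: [-1.0, -0.4, -0.2]
gripper_width: 0.0439
t 14.68 pos [0.4113 0.167  0.0984] yaw -67.6 z [-0.008 -0.003 -1.   ] w 0.0439 j7 -1.14
shift [ -0.4 -10.6  -1.7] turn 0.216 rows 2.0
clock: 15.27
eef_pos: [0.4175, 0.1703, 0.1007]
eef_rot: [0.0, 0.761, -0.649, -0.0]
ft_force: [0.3, 0.5, 0.6]
gripper_width: 0.0439
t 15.27 pos [0.4175 0.1703 0.1007] yaw -80.9 z [-0.  0. -1.] w 0.0439 j7 -1.32
shift [-0.6 -3.6 97.7] turn -0.015 rows 3.0
```

View pics/w7.png

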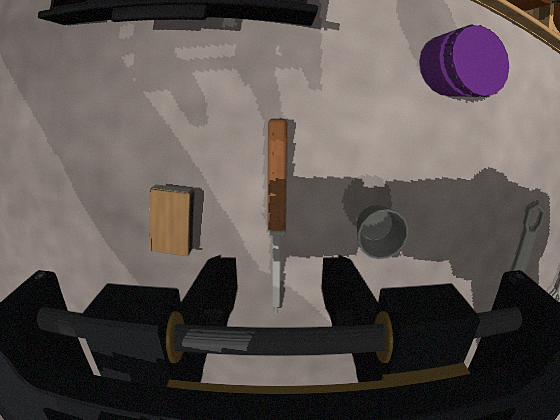

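Skewer A's handle runs from (277,119) to (277,230), parallel to and midway between the fingers. Descending.

```bash
python3 -m jog '[[50,0,-4,25,0],[50,0,-4,50,0],[50,0,-4,72,0],[50,0,-4,86,0],[50,0,-4,93,0],[50,0,-4,97,0],[50,0,-4,97,0],[10,0,-4,97,0],[10,0,-4,97,0],[10,0,-4,97,0]]'; python3 -m jog '[[5,0,0,0,0],[5,0,0,0,0],[5,0,0,0,0],[5,0,0,0,0],[5,0,0,0,0]]'; python3 plan.py .602 .290 .14 1.5;  python3 -m jog '[[5,0,0,-30,0],[5,0,0,-65,0],[5,0,0,-100,0],[5,0,0,-130,0],[5,0,0,-140,0],[5,0,0,-140,0],[5,0,0,-140,0]]'; python3 plan.py .602 .290 .14 1.5
```

```text
clock: 16.15
eef_pos: [0.422, 0.1713, 0.0044]
eef_rot: [-0.001, 0.761, -0.649, 0.0]
ft_force: [-0.0, -0.2, -1.2]
gripper_width: 0.0264
clock: 16.57
eef_pos: [0.4217, 0.1712, 0.0041]
eef_rot: [-0.0, 0.761, -0.649, -0.0]
ft_force: [-1.1, 1.1, 6.4]
gripper_width: 0.0136
t 16.57 pos [0.4217 0.1712 0.0041] yaw -81.0 z [ 0.     0.001 -1.   ] w 0.0136 j7 -1.15
shift [ -89.1 -196.8 -135.8] turn -1.439 rows 12.0
clock: 17.15
eef_pos: [0.4211, 0.1714, 0.1433]
eef_rot: [-0.0, 0.761, -0.649, -0.0]
ft_force: [-1.0, 0.0, -0.4]
gripper_width: 0.0132
t 17.15 pos [0.4211 0.1714 0.1433] yaw -80.9 z [-0.     0.001 -1.   ] w 0.0132 j7 -1.39
shift [ -88.6 -197.4    3.3] turn -1.438 rows 12.0
```

```bash
python3 -m jog '[[5,-6,-14,0,-0.12],[5,-15,-34,0,-0.24],[5,-24,-54,0,-0.36],[5,-34,-76,0,-0.48],[5,-44,-98,0,-0.6],[5,-54,-120,0,-0.72],[5,-64,-142,0,-0.84],[5,-74,-164,0,-0.96],[5,-82,-183,0,-1.08],[5,-88,-197,0,-1.2]]'; python3 -m jog '[[5,0,0,0,-0.12],[5,0,0,0,-0.238],[5,0,0,0,-0.238],[5,0,0,0,-0.238],[5,0,0,0,-0.238],[5,0,0,0,-0.238]]'; python3 plan.py .602 .290 .03 1.5
python3 - <<'E'
from h import *
for w in ['wrist']:
  cal=optics.calibration(w);p,d=optics.snapshot(w); save(p,w+'8'); np.savez('pics/%s8.npz'%w,p=p,d=d,**{k:np.array(v) for k,v in cal.items()})
E
```

```text
clock: 17.98
eef_pos: [0.6022, 0.2895, 0.1404]
eef_rot: [0.0, 0.995, -0.103, -0.002]
ft_force: [-1.4, 0.1, -0.3]
gripper_width: 0.0137
clock: 18.48
eef_pos: [0.6017, 0.2886, 0.1429]
eef_rot: [0.0, 1.0, 0.011, -0.001]
ft_force: [0.1, -0.4, -0.2]
gripper_width: 0.0136
t 18.48 pos [0.6017 0.2886 0.1429] yaw 1.3 z [-0.001 -0.    -1.   ] w 0.0136 j7 -0.26
shift [  0.4  -1.4 112.9] turn -0.004 rows 3.0
```

View pics/wrist8.png

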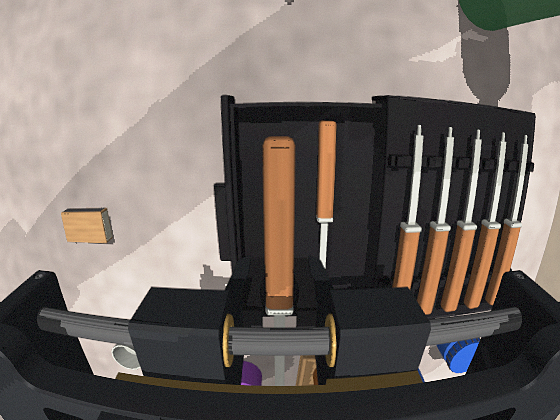

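```bash
python3 - <<'E'
from h import *
np.set_printoptions(precision=4,suppress=True)
c=Cam('wrist8')
for n,u,v,z in [('front',238.5,150,.041),('front',240,220,.041),('B end',328,121,.021),('B junc',325,220,.021),('tip',323,268,.014),('rim',300,106,.034),('body',384,200,.06)]: print(n,fat(c,u,v,z))
E
python3 plan.py .602 .290 .015 1.5
python3 -m jog '[[5,0,-1,25,0],[5,0,-1,50,0],[5,0,-1,75,0],[5,0,-1,95,0],[5,0,-1,107,0],[5,0,-1,113,0],[5,0,-1,113,0],[5,0,-1,113,0],[5,0,-1,113,0],[5,0,-1,113,0]]'; python3 plan.py .602 .290 .012 1.5
```

```text
front [0.5696 0.3377 0.041 ]
front [0.5701 0.2804 0.041 ]
B end [0.6404 0.3609 0.021 ]
B junc [0.6428 0.2746 0.021 ]
tip [0.6457 0.2226 0.014 ]
rim [0.6162 0.3723 0.034 ]
body [0.6814 0.3059 0.06  ]
t 18.53 pos [0.6019 0.2888 0.1432] yaw 1.3 z [-0.001 -0.    -1.   ] w 0.0137 j7 -0.26
shift [  0.3  -1.3 128.2] turn -0.003 rows 4.0
clock: 19.37
eef_pos: [0.6031, 0.2902, 0.0321]
eef_rot: [-0.001, 1.0, 0.012, 0.001]
ft_force: [0.3, 0.1, 0.1]
gripper_width: 0.0134
t 19.37 pos [0.6031 0.2902 0.0321] yaw 1.4 z [ 0.002  0.001 -1.   ] w 0.0134 j7 -0.22
shift [-1.2  0.2 20.1] turn -0.001 rows 1.0
```

```bash
python3 -m jog '[[5,-1,0,6,0],[5,-1,0,11,0],[5,-1,0,15,0],[5,-1,0,18,0],[5,-1,0,20,0],[5,-1,0,20,0],[5,-1,0,20,0]]'; python3 -m jog '[[23,0,0,0,0],[23,0,0,0,0],[23,0,0,0,0],[23,0,0,0,0],[23,0,0,-10,0],[23,0,0,-35,0],[23,0,0,-75,0],[23,0,0,-115,0],[23,0,0,-145,0],[40,0,0,-145,0]]'; python3 plan.py .433 -.1722 .14 97.2
python3 - <<'E'
from h import *
for w in ['wrist']:
  cal=optics.calibration(w);p,d=optics.snapshot(w); save(p,w+'9'); np.savez('pics/%s9.npz'%w,p=p,d=d,**{k:np.array(v) for k,v in cal.items()})
E
```

```text
clock: 19.95
eef_pos: [0.6016, 0.2897, 0.0112]
eef_rot: [-0.0, 1.0, 0.012, 0.0]
ft_force: [-1.0, -0.5, 4.9]
gripper_width: 0.0132
clock: 20.78
eef_pos: [0.6054, 0.2912, 0.1638]
eef_rot: [-0.003, 1.0, 0.012, 0.005]
ft_force: [1.5, 1.1, 0.1]
gripper_width: 0.0251
t 20.78 pos [0.6054 0.2912 0.1638] yaw 1.4 z [ 0.011  0.006 -1.   ] w 0.0251 j7 -0.26
shift [-183.9  459.1   19.4] turn 1.47 rows 12.0
```

View pics/wrist9.png

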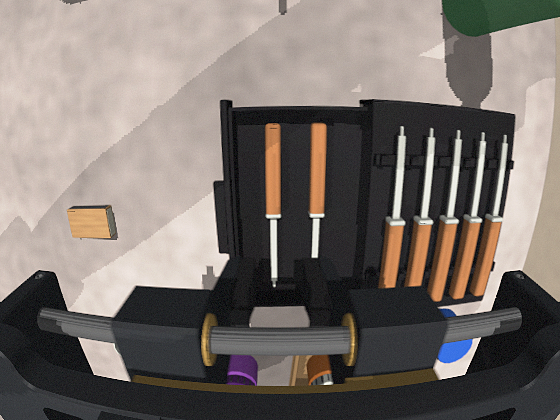

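Both skewers lie side by side in the tray, handles at (273,170) and (318,170). Next, the fork.

```bash
python3 -m jog '[[55,-8,20,0,0.12],[55,-21,54,0,0.24],[55,-36,90,0,0.36],[55,-51,128,0,0.48],[55,-66,166,0,0.6],[55,-81,204,0,0.72],[55,-96,240,0,0.84],[55,-111,278,0,0.96],[55,-126,316,0,1.08],[55,-141,354,0,1.2]]'; python3 plan.py .4335 -.172 .11 97.2
```

```text
clock: 21.67
eef_pos: [0.4673, -0.069, 0.1552]
eef_rot: [0.0, 0.831, -0.557, -0.001]
ft_force: [0.3, -1.8, 0.2]
gripper_width: 0.049
t 21.67 pos [ 0.4673 -0.069   0.1552] yaw -67.6 z [-0.001  0.    -1.   ] w 0.049 j7 -0.69
shift [82.4 70.4 45.2] turn 0.265 rows 3.0
```

```bash
python3 -m jog '[[55,28,24,15,0.1],[55,55,47,30,0.2],[55,80,67,45,0.265],[55,82,68,45,0.265],[55,82,68,45,0.265],[55,82,68,45,0.265],[55,82,68,45,0.265],[55,82,68,45,0.265]]'; python3 plan.py .4335 -.172 .003 97.2
python3 - <<'E'
from h import *
cal=optics.calibration('wrist');p,d=optics.snapshot('wrist'); save(p,'w10'); np.savez('pics/w10.npz',p=p,d=d,**{k:np.array(v) for k,v in cal.items()})
E
```

```text
clock: 22.33
eef_pos: [0.4387, -0.168, 0.1109]
eef_rot: [-0.0, 0.753, -0.658, -0.0]
ft_force: [0.3, -0.9, -0.4]
gripper_width: 0.0484
t 22.33 pos [ 0.4387 -0.168   0.1109] yaw -82.3 z [ 0.     0.001 -1.   ] w 0.0484 j7 -0.6
shift [  3.3   5.8 107.9] turn 0.008 rows 3.0
```

View pics/w10.png

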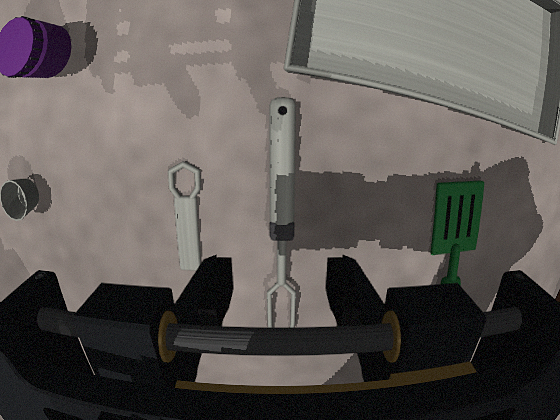

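```bash
python3 - <<'E'
from h import *
np.set_printoptions(precision=4,suppress=True)
c=Cam('w10')
A=fat(c,283,97,.012);B=fat(c,282.5,240,.012);D=(B-A)/np.linalg.norm(B-A);print(A,B,np.linalg.norm(B-A),A+D*.093,np.degrees(np.arctan2(D[1],D[0])))
for n,u,v,z in [('spat blade l',435,182,.005),('r',484,182,.005),('pan corner',287,68,.028)]: print(n,fat(c,u,v,z))
E
python3 plan.py .4335 -.172 .003 97.2
```

```text
[ 0.5278 -0.158   0.012 ] [ 0.4148 -0.173   0.012 ] 0.11395465269454644 [ 0.4356 -0.1703  0.012 ] -172.41203815764416
spat blade l [ 0.481  -0.2968  0.005 ]
r [ 0.4898 -0.3498  0.005 ]
pan corner [ 0.5481 -0.1578  0.028 ]
t 22.38 pos [ 0.4387 -0.1681  0.1109] yaw -82.3 z [ 0.001  0.001 -1.   ] w 0.0483 j7 -0.6
shift [  3.2   5.7 107.9] turn 0.008 rows 3.0
```

```bash
python3 -m jog '[[55,2,5,25,0],[55,2,5,50,0],[55,2,5,75,0],[55,2,5,92,0],[55,2,5,103,0],[55,2,5,107,0],[55,2,5,107,0],[20,2,5,107,0],[20,2,5,107,0],[20,2,5,107,0]]'; python3 -m jog '[[8,0,0,0,0],[8,0,0,0,0],[8,0,0,0,0],[8,0,0,0,0],[8,0,0,0,0]]';  python3 plan.py .582 -.286 .14 -.7;python3 -m jog '[[8,0,0,-30,0],[8,0,0,-65,0],[8,0,0,-100,0],[8,0,0,-130,0],[8,0,0,-130,0],[8,0,0,-130,0],[8,0,0,-130,0]]'; python3 plan.py .582 -.287 .14 -.7
python3 - <<'E'
from h import *
cal=optics.calibration('wrist');p,d=optics.snapshot('wrist'); save(p,'w11')
E
```

```text
clock: 23.22
eef_pos: [0.434, -0.1722, 0.0045]
eef_rot: [-0.0, 0.752, -0.659, 0.001]
ft_force: [-0.3, -0.2, -0.1]
gripper_width: 0.0304
clock: 23.63
eef_pos: [0.4337, -0.1721, 0.0042]
eef_rot: [-0.0, 0.752, -0.659, 0.0]
ft_force: [-0.4, 1.4, 6.6]
gripper_width: 0.0198
t 23.63 pos [ 0.4337 -0.1721  0.0042] yaw -82.5 z [ 0.001  0.    -1.   ] w 0.0198 j7 -0.42
shift [ 132.3 -132.3 -135.7] turn -1.428 rows 12.0
clock: 24.22
eef_pos: [0.4328, -0.1716, 0.1331]
eef_rot: [-0.0, 0.752, -0.659, -0.0]
ft_force: [0.9, -0.3, -1.7]
gripper_width: 0.0195
t 24.22 pos [ 0.4328 -0.1716  0.1331] yaw -82.5 z [-0.001  0.001 -1.   ] w 0.0195 j7 -0.63
shift [ 134.  -132.8   -7. ] turn -1.427 rows 12.0
```

View pics/w11.png

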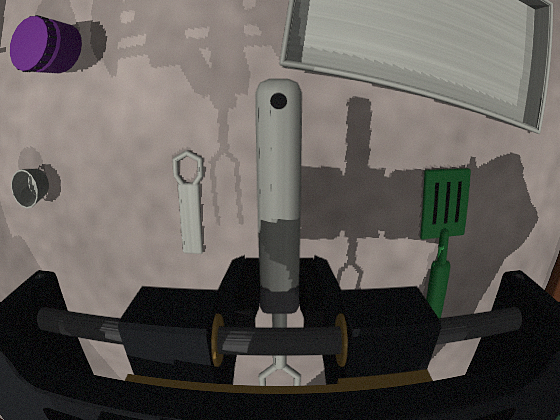

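```bash
python3 plan.py .645 -.270 .14 -.7
```

```text
t 24.27 pos [ 0.4325 -0.1716  0.1327] yaw -82.5 z [-0.002  0.001 -1.   ] w 0.0196 j7 -0.63
shift [ 125.4 -197.8   -7.7] turn -1.427 rows 12.0
```

```bash
python3 -m jog '[[8,8,-12,-7,-0.12],[8,20,-32,-7,-0.24],[8,33,-52,-7,-0.36],[8,46,-73,-7,-0.48],[8,60,-95,-7,-0.6],[8,74,-117,-7,-0.72],[8,88,-139,-7,-0.84],[8,102,-161,-7,-0.96],[8,115,-181,-7,-1.08],[8,125,-198,-7,-1.2]]'; python3 -m jog '[[8,0,0,0,-0.12],[8,0,0,0,-0.227],[8,0,0,0,-0.227],[8,0,0,0,-0.227],[8,0,0,0,-0.227],[8,0,0,0,-0.227]]'; python3 plan.py .645 -.270 .03 -.7
python3 - <<'E'
from h import *
for w in ['wrist']:
  cal=optics.calibration(w);p,d=optics.snapshot(w); save(p,w+'12'); np.savez('pics/%s12.npz'%w,p=p,d=d,**{k:np.array(v) for k,v in cal.items()})
E
```

```text
clock: 25.1
eef_pos: [0.646, -0.2708, 0.138]
eef_rot: [-0.001, 0.993, -0.117, -0.001]
ft_force: [-0.7, -0.3, -1.3]
gripper_width: 0.0196
clock: 25.6
eef_pos: [0.6455, -0.27, 0.1401]
eef_rot: [-0.0, 1.0, -0.008, -0.0]
ft_force: [0.2, -0.4, -2.2]
gripper_width: 0.0193
t 25.6 pos [ 0.6455 -0.27    0.1401] yaw -0.9 z [-0.001  0.    -1.   ] w 0.0193 j7 0.54
shift [ -0.4   0.  110.1] turn -0.003 rows 3.0
```

View pics/wrist12.png

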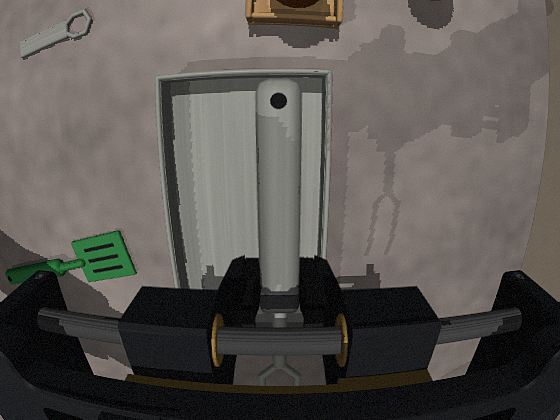

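```bash
python3 - <<'E'
from h import *
np.set_printoptions(precision=4,suppress=True)
c=Cam('wrist12')
for n,u,v,z in [('cL',157,78,.028),('cR',332,71,.028),('L200',166,200,.028),('R200',329,200,.028)]: print(n,fat(c,u,v,z))
E
python3 -m jog '[[8,0,0,25,0],[8,0,0,50,0],[8,0,0,75,0],[8,0,0,95,0],[8,0,0,107,0],[8,0,0,112,0],[8,0,0,112,0],[8,0,0,112,0],[8,0,0,112,0],[8,0,0,112,0]]'; python3 plan.py .645 -.270 .009 -.7
```

```text
cL [ 0.5484 -0.1578  0.028 ]
cR [ 0.6887 -0.1585  0.028 ]
L200 [ 0.5481 -0.2616  0.028 ]
R200 [ 0.6874 -0.2641  0.028 ]
clock: 26.48
eef_pos: [0.6469, -0.2707, 0.0303]
eef_rot: [0.0, 1.0, -0.007, 0.001]
ft_force: [-0.6, 0.3, -1.1]
gripper_width: 0.0197
t 26.48 pos [ 0.6469 -0.2707  0.0303] yaw -0.7 z [ 0.002 -0.001 -1.   ] w 0.0197 j7 0.58
shift [-1.9 -0.7 21.3] turn -0.001 rows 1.0
```

```bash
python3 -m jog '[[8,-1,-1,6,0],[8,-1,-1,11,0],[8,-1,-1,15,0],[8,-1,-1,18,0],[8,-1,-1,21,0],[8,-1,-1,22,0],[8,-1,-1,22,0],[8,-1,-1,22,0]]'; python3 plan.py .645 -.270 .007 -.7
```

```text
clock: 27.15
eef_pos: [0.6447, -0.2692, 0.0073]
eef_rot: [-0.0, 1.0, -0.007, -0.0]
ft_force: [-3.1, 0.9, 5.8]
gripper_width: 0.0198
t 27.15 pos [ 0.6447 -0.2692  0.0073] yaw -0.7 z [-0.001  0.001 -1.   ] w 0.0198 j7 0.58
shift [0.3 0.8 0.3] turn -0.001 rows 1.0
```

```bash
python3 -m jog '[[32,0,0,0,0],[32,0,0,0,0],[32,0,0,0,0],[32,0,0,0,0],[32,0,0,-10,0],[32,0,0,-35,0],[32,0,0,-75,0],[32,0,0,-110,0],[32,0,0,-130,0],[40,0,0,-130,0]]'; python3 plan.py .3755 -.3498 .11 101.7
python3 - <<'E'
from h import *
for w in ['wrist']:
  cal=optics.calibration(w);p,d=optics.snapshot(w); save(p,w+'13'); np.savez('pics/%s13.npz'%w,p=p,d=d,**{k:np.array(v) for k,v in cal.items()})
E
```

```text
clock: 27.98
eef_pos: [0.6481, -0.2711, 0.1435]
eef_rot: [0.002, 1.0, -0.007, 0.005]
ft_force: [1.4, -0.9, 0.2]
gripper_width: 0.0326
t 27.98 pos [ 0.6481 -0.2711  0.1435] yaw -0.8 z [ 0.009 -0.004 -1.   ] w 0.0326 j7 0.55
shift [-271.8   82.2   31.3] turn 1.353 rows 11.0
```

View pics/wrist13.png

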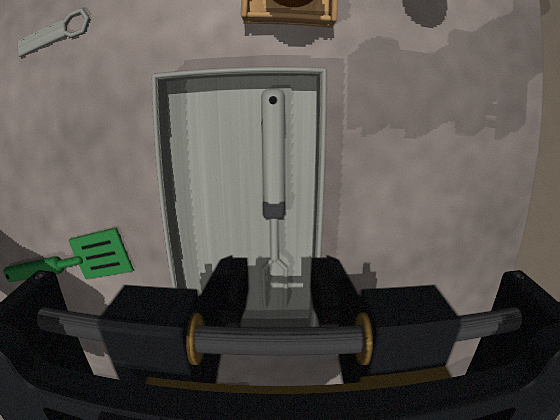

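The fork lies flat in the pan, handle from (273,90) to (273,215). Now the spatula.

```bash
python3 -m jog '[[55,-20,6,0,0.12],[55,-48,14,0,0.24],[55,-78,23,0,0.36],[55,-108,32,0,0.48],[55,-138,41,0,0.6],[55,-168,50,5,0.72],[55,-198,59,12,0.84],[55,-228,68,20,0.96],[55,-255,77,26,1.08],[55,-272,82,30,1.2]]'; python3 -m jog '[[55,0,0,0,0.1],[55,0,0,0,0.15],[55,0,0,0,0.15],[55,0,0,0,0.15],[55,0,0,0,0.15],[55,0,0,0,0.15]]'; python3 plan.py .3755 -.3498 .003 101.7
python3 - <<'E'
from h import *
cal=optics.calibration('wrist');p,d=optics.snapshot('wrist'); save(p,'w14'); np.savez('pics/w14.npz',p=p,d=d,**{k:np.array(v) for k,v in cal.items()})
E
```

```text
clock: 28.87
eef_pos: [0.3677, -0.3478, 0.1056]
eef_rot: [0.0, 0.819, -0.574, -0.002]
ft_force: [-0.1, 0.6, -0.8]
gripper_width: 0.0484
clock: 29.37
eef_pos: [0.372, -0.3475, 0.1066]
eef_rot: [-0.0, 0.777, -0.629, -0.0]
ft_force: [-0.4, 0.4, 0.1]
gripper_width: 0.0483
t 29.37 pos [ 0.372  -0.3475  0.1066] yaw -78.0 z [-0.  0. -1.] w 0.0483 j7 -0.15
shift [  3.   -3.  103.6] turn 0.005 rows 3.0
```

View pics/w14.png

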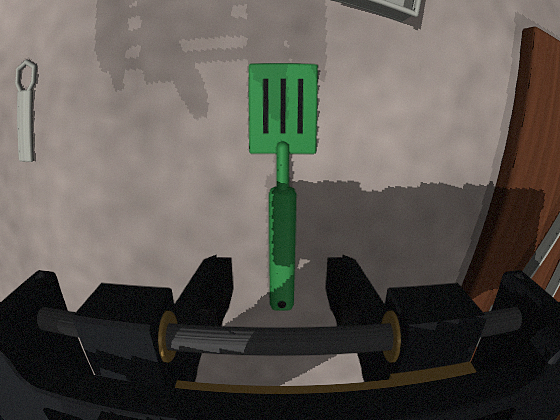

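```bash
python3 - <<'E'
from h import *
np.set_printoptions(precision=4,suppress=True)
c=Cam('w14')
A=fat(c,282,309,.01);B=fat(c,284,64,.005);D=(B-A);print(A,B,np.linalg.norm(D),A+D/np.linalg.norm(D)*.099,np.degrees(np.arctan2(D[1],D[0])))
E
python3 -m jog '[[55,3,-3,25,0],[55,3,-3,50,0],[55,3,-3,75,0],[55,3,-3,90,0],[55,3,-3,99,0],[55,3,-3,103,0],[55,3,-3,103,0],[55,3,-3,103,0]]'; python3 plan.py .3755 -.3498 .003 101.7
```

```text
[ 0.282  -0.3683  0.01  ] [ 0.485  -0.3264  0.005 ] 0.20728473984880993 [ 0.379  -0.3483  0.0076] 11.676645893323377
clock: 30.08
eef_pos: [0.3758, -0.3505, 0.0044]
eef_rot: [0.0, 0.777, -0.63, 0.001]
ft_force: [-0.4, 0.8, 0.1]
gripper_width: 0.0485
t 30.08 pos [ 0.3758 -0.3505  0.0044] yaw -78.1 z [ 0.001 -0.001 -1.   ] w 0.0485 j7 -0.03
shift [-0.7  0.1  1.4] turn 0.004 rows 1.0
```

```bash
python3 -m jog '[[10,0,0,0,0],[10,0,0,0,0],[10,0,0,0,0],[10,0,0,0,0],[10,0,0,0,0],[10,0,0,0,0],[10,0,0,0,0],[10,0,0,0,0]]'; python3 -m jog '[[10,0,0,-30,0],[10,0,0,-65,0],[10,0,0,-100,0],[10,0,0,-130,0],[10,0,0,-130,0],[10,0,0,-130,0],[10,0,0,-130,0]]'; python3 plan.py .586 -.292 .14 -.7
python3 - <<'E'
from h import *
cal=optics.calibration('wrist');p,d=optics.snapshot('wrist'); save(p,'w15')
E
```

```text
clock: 30.75
eef_pos: [0.3757, -0.3501, 0.0041]
eef_rot: [-0.0, 0.777, -0.63, 0.0]
ft_force: [0.3, 1.4, 5.3]
gripper_width: 0.0215
clock: 31.33
eef_pos: [0.3752, -0.3493, 0.133]
eef_rot: [-0.0, 0.777, -0.63, -0.001]
ft_force: [-1.4, 0.6, -1.1]
gripper_width: 0.0216
t 31.33 pos [ 0.3752 -0.3493  0.133 ] yaw -78.1 z [-0.001  0.001 -1.   ] w 0.0216 j7 -0.19
shift [ -12.5 -218.1   -7.1] turn -1.35 rows 11.0
```

View pics/w15.png

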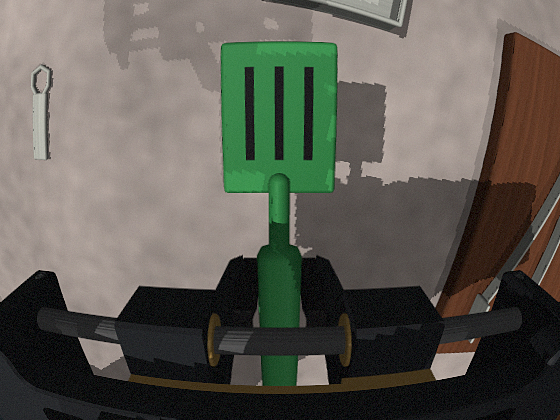

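The spatula is held square between the fingers. I'll carry it to the pan's −x side.

```bash
python3 -m jog '[[10,-1,-18,-7,-0.12],[10,-2,-40,-7,-0.24],[10,-4,-64,-7,-0.36],[10,-5,-88,-7,-0.48],[10,-6,-112,-7,-0.6],[10,-8,-136,-7,-0.72],[10,-9,-160,-7,-0.84],[10,-11,-182,-7,-0.96],[10,-12,-202,-7,-1.08],[10,-12,-218,-7,-1.2]]'; python3 -m jog '[[10,0,0,0,-0.1],[10,0,0,0,-0.15],[10,0,0,0,-0.15],[10,0,0,0,-0.15],[10,0,0,0,-0.15],[10,0,0,0,-0.15]]'; python3 plan.py .586 -.292 .03 -.7
python3 - <<'E'
from h import *
for w in ['wrist']:
  cal=optics.calibration(w);p,d=optics.snapshot(w); save(p,w+'16'); np.savez('pics/%s16.npz'%w,p=p,d=d,**{k:np.array(v) for k,v in cal.items()})
E
```

```text
clock: 32.22
eef_pos: [0.587, -0.2915, 0.1384]
eef_rot: [-0.001, 0.997, -0.078, -0.001]
ft_force: [-0.1, 0.2, -0.7]
gripper_width: 0.0218
clock: 32.72
eef_pos: [0.5858, -0.2932, 0.1401]
eef_rot: [-0.0, 1.0, -0.007, -0.0]
ft_force: [-0.4, 0.2, -1.5]
gripper_width: 0.0214
t 32.72 pos [ 0.5858 -0.2932  0.1401] yaw -0.8 z [-0.001  0.    -1.   ] w 0.0214 j7 0.62
shift [  0.3  -1.2 110.1] turn -0.002 rows 3.0
```

View pics/wrist16.png

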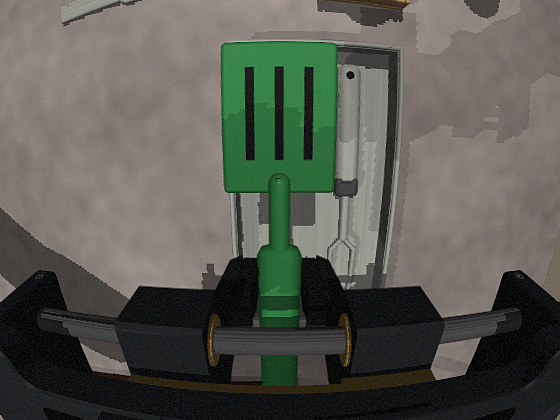

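```bash
python3 -m jog '[[10,0,-1,25,0],[10,0,-1,50,0],[10,0,-1,75,0],[10,0,-1,95,0],[10,0,-1,107,0],[10,0,-1,112,0],[10,0,-1,112,0],[10,0,-1,112,0],[10,0,-1,112,0],[10,0,-1,112,0]]'; python3 plan.py .587 -.292 .007 -.7
```

```text
clock: 33.6
eef_pos: [0.5872, -0.2928, 0.0301]
eef_rot: [0.0, 1.0, -0.007, 0.001]
ft_force: [0.4, -0.8, -1.4]
gripper_width: 0.0218
t 33.6 pos [ 0.5872 -0.2928  0.0301] yaw -0.7 z [ 0.002 -0.001 -1.   ] w 0.0218 j7 0.66
shift [-0.3 -0.8 23.1] turn -0.001 rows 1.0
```

```bash
python3 -m jog '[[10,0,-1,6,0],[10,0,-1,11,0],[10,0,-1,15,0],[10,0,-1,18,0],[10,0,-1,21,0],[10,0,-1,22,0],[10,0,-1,22,0],[10,0,-1,22,0]]'; python3 plan.py .586 -.292 .007 -.7
```

```text
clock: 34.27
eef_pos: [0.586, -0.2912, 0.0071]
eef_rot: [-0.0, 1.0, -0.006, -0.0]
ft_force: [-2.3, 2.0, 5.2]
gripper_width: 0.0214
t 34.27 pos [ 0.586  -0.2912  0.0071] yaw -0.7 z [-0.001  0.001 -1.   ] w 0.0214 j7 0.67
shift [-0.   0.8  0.1] turn -0.001 rows 1.0
```

```bash
python3 -m jog '[[31,0,0,0,0],[31,0,0,0,0],[31,0,0,0,0],[31,0,0,0,0],[31,0,0,-10,0],[31,0,0,-35,0],[31,0,0,-75,0],[31,0,0,-110,0],[31,0,0,-145,0],[31,0,0,-170,0]]'; python3 plan.py .35 -.45 .22 -40; python3 -m jog '[[31,-35,20,-10,0],[31,-70,50,-20,0],[31,-110,75,-30,0],[31,-145,95,-40,0],[31,-180,115,-40,0],[31,-215,135,-40,0],[31,-235,155,-40,0],[31,-235,155,-40,0],[31,-235,155,-40,0],[31,-235,155,-40,0]]'
python3 - <<'E'
from h import *
print(arm.observe()['eef_pos'])
for w in ['top','side']:
  cal=optics.calibration(w);p,d=optics.snapshot(w); save(p,w+'17'); np.savez('pics/%s17.npz'%w,p=p,d=d,**{k:np.array(v) for k,v in cal.items()})
save(cv2.resize(Cam('top17').p[90:240,110:460],None,fx=2.28,fy=2.28,interpolation=2),'t17c')
E
```

```text
clock: 35.1
eef_pos: [0.5871, -0.2921, 0.181]
eef_rot: [0.001, 1.0, -0.007, 0.002]
ft_force: [0.1, -0.3, -0.1]
gripper_width: 0.027
t 35.1 pos [ 0.5871 -0.2921  0.181 ] yaw -0.8 z [ 0.004 -0.002 -1.   ] w 0.027 j7 0.6
shift [-234.9  161.1  -39.6] turn 0.685 rows 7.0
clock: 35.93
eef_pos: [0.3501, -0.4428, 0.2171]
eef_rot: [-0.0, 1.0, -0.006, 0.001]
ft_force: [0.8, 1.0, -0.4]
gripper_width: 0.0276
[ 0.3500721  -0.44282511  0.2171479 ]
```

View pics/t17c.png

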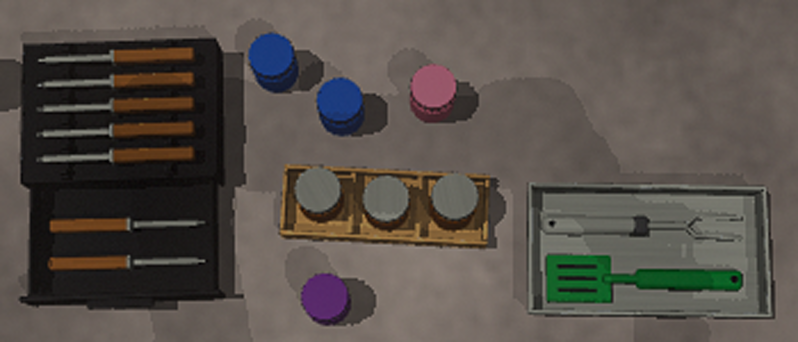

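View pics/side17.png

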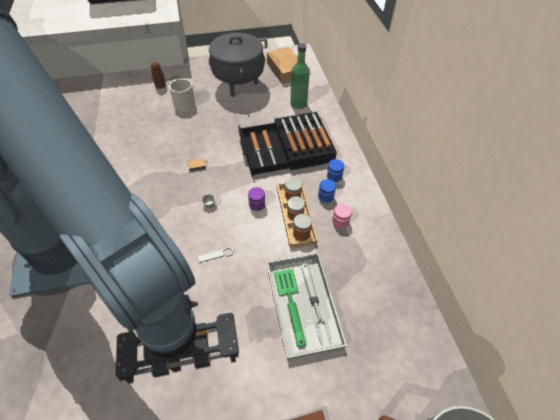

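Everything is where it should be. One numeric check against the limits:

Run:
```python
from h import *
np.set_printoptions(precision=4,suppress=True)
c=Cam('top17'); k=2.28
g=lambda a,h:c.atz(110+a[0]/k-.28,90+a[1]/k-.28,h)
for n,a,b,ha,hb in [('sk rear',(49,225),(205,223),.018,.014),('sk front',(48,264),(205,261),.018,.014),('fork',(541,224),(741,228),.012,.006),('spat',(743,279),(545,279),.012,.008)]:
    A,B=g(a,ha),g(b,hb);print(n,(A+B)[:2]/2,np.linalg.norm((A-B)[:2]))
for n,a,h in [('jL',(318,193),.061),('jM',(386,201),.061),('jR',(454,198),.071)]: print(n,g(a,h))
P=[g(a,.024) for a in [(286,165),(490,176),(487,247),(280,237)]];print('rack',np.mean(P,0))
C=c.cloud()
for n,(a,b) in {'skr h':((60,225),(120,226)),'skf h':((58,263),(120,262)),'fork h':((560,224),(625,226)),'spat h':((650,279),(720,279)),'blade':((553,285),(553,295))}.items():
    U=np.linspace(a[0],b[0],20);V=np.linspace(a[1],b[1],20);z=[C[int(round(90+v/k-.28)),int(round(110+u/k-.28)),2] for u,v in zip(U,V)];print(n,'z',np.median(z[:10]),np.median(z[10:]))
print(arm.observe()['clock'])
```

```text
sk rear [0.6417 0.2749] 0.16821533561697155
sk front [0.5994 0.2736] 0.16825667531990726
fork [ 0.6429 -0.284 ] 0.21913533457358367
spat [ 0.5843 -0.2845] 0.21266901569453198
jL [0.6663 0.0649 0.061 ]
jM [ 0.658  -0.0062  0.061 ]
jR [ 0.6591 -0.0765  0.071 ]
rack [ 0.6608 -0.0055  0.024 ]
skr h z 0.021991208864255762 0.01926911015936461
skf h z 0.01974718283443533 0.02062703376658903
fork h z 0.015927797495733254 0.017400518883641025
spat h z 0.017185881769028577 0.015157959560589962
blade z 0.008556783695185866 0.008096325421817374
36.0333
```

```bash
python3 -c "
from rig import finish_job
print(finish_job())"
```

```text
the job is handed in; nothing more can be done
None
```

I finished the sorting and handed it in at about 36 s of the 122 s. The arm was clear of everything, and no verdict is reported.

- **Jar:** it stands upright in the middle bay, about 3 mm from its centre. I lowered it until it touched the floor before letting go. The two jars already in the rack look undisturbed.
- **Skewers:** both lie flat in the tray, about 20 mm either side of its point and within about 3 mm of mid-width.
- **Fork and spatula:** both lie flat in the pan, about 58 mm apart and within about 3 mm of mid-length. Measured top heights fit everything resting on the floors.

None of the last checks failed. The top and wrist cameras disagreed by about 3–5 mm on where the pan, tray and rack are, so I aimed between their readings for the rack and pan. For the tray I went mostly by the wrist view. The remaining margins are larger than that disagreement.

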